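Press the lever to raise the scrap-box flap

ROBOT

A 6-joint arm with a two-finger parallel gripper is mounted at the origin on the work surface. World frame = base frame: x ahead of the robot, y to its left, z up, the work surface at z = 0. Lengths are in mm, angles in degrees, forces in N, time in s.
With the tool pointing down it reaches from about 250 to 775 mm from the base axis. Payload 4 kg.
Tool frame: the origin (TCP) lies on the centre line of the jaws, within the pads' length; the fingertips stand 11 mm ahead of it and the grasp point (between the pads) lies 8 mm behind it; z points along the fingers, y is the direction in which the jaws open and shut (so a half turn about z gives the same grasp; the last joint's range is limited). The gripper opens to 94 mm and grips with 3 to 60 N. Pads are 16 mm wide; open, the fingers measure 119 mm over their backs; the gripper's body (75 mm by 177 mm) begins 78 mm behind the grasp point.
Start: joints at [65.655, 4.996, 78.535, -0, 96.463, -5.907], TCP at [173.961, 521.782, 216.506] pointing down, gripper open.
Joint ranges: [-177.83, 177.83], [-43.37, 116.18], [15.69, 146.23], [-61.86, 241.86], [9.47, 152.12], [-147.06, 147.06]. Speed limits (degrees/s): [159.86, 159.86, 180, 180, 180, 180].

INTERFACE

Orientations are given as [roll, pitch, yaw] about the fixed x, y, z axes, in that order (R = Rz(yaw) Ry(pitch) Rx(roll)).
In Python, from bench import bot, cams, ticket gives the robot as it stands.
- The arm moves only by the shell command python3 -m creep 'ROWS' [OPENING] [FORCE]. ROWS is text: rows parted by semicolons, each of 4 numbers parted by spaces: the shift along the tool's x, y, z in mm, then the turn about the tool's z in degrees. In form: dx dy dz yaw; .... A call has exactly 10 rows; each row shifts and turns the commanded pose from where the row before left it, along the tool's axes as they then stand; what a row does not reach is not made up. A row lasts 1/12 s, in which the tool goes at most 41.7 mm and 7.16 degrees, less where a joint would pass 70% of its speed; a pose out of reach is approached as far as the arm can. A call with a gripper value outside its range is refused whole. OPENING is the opening, from -1 (shut) to 1 (fully open), set as the call begins (- or left out, the last holds). The fingers move at their own pace and stop on an object; FORCE is the grip in N (left out, the last holds). Time passes only in rows, so rows that do not move let the fingers close, or fill a call up. It gives the time, the measured TCP pose, the force and the opening at its end, in the units of the state.
- bot.get_obs(): the state, without advancing time (a new reading comes with each control period).
- cams.camera(name): name is "scene" or "top"; returns (picture, depth): 384x512x3 uint8, red, green, blue; 384x512 float32, mm along the optical axis (not along the pixel's ray), 0 where there is no reading.
- cams.camera_info(name): a dict with "mtx" (3x3 intrinsics, pixels), "R" (3x3) and "t" (3): a world point X has camera coordinates R X + t. Camera axes: x right, y down, z forward; pixel columns grow to the right and rows downward; lengths in mm; the calibration is good to about 2 mm. A picture is of the moment at which its call begins. camera_info takes no time and is no camera call.
- ticket.job_done(): hands the job in, once; it reports no verdict.
The state is a dict: "t": time; "q": joint angles; "joint_velocities": joint speeds; "tau": joint torques, N m; "position": TCP position; "ee_rot": TCP orientation; "force": force on the tool from outside, world axes, zero at the start; "torque": the same for the moment, N m; "opening": finger opening in mm.
Only numpy, scipy, OpenCV 4.12 (cv2) and the standard library are available. Lean on these libraries where they do the work, as an engineer would, in place of code of your own. Each camera call takes 0.05 s, during which the arm holds its last target.

TASK

On the key-cutter's bench, swing the steel stop bar aside with a fingertip until it is clear of the lever, then press the long padded end of the lever all the way down to the bench so that its short end raises the heavy flap of the scrap box. Finish while still holding the lever down, with the flap raised. Only push and press: do not lift the lever out of its cradle, do not touch the flap itself, and leave the padlock, tin, brass plug and screwdriver where they are.

Things in the scene. Friction and masses are not known exactly. Their poses are not given: they have to be found in the camera images.
- rig: Fixed grey steel fixture: base plate, cradle, low scrap box. Origin on the bench under the lever's pin; z up, x along the lever from its long end (-x) to the flap (+x), y to the side where the stop bar pivots. Cradle cheeks 66 mm high at |x|<22, |y| 19-33 mm; box with flap at x 72-211, |y|<86, 57 mm high. Around and under the pad (x<-76, y<59 mm) is bare bench.
- lever: Loose flat steel bar 24 x 8 mm, 0.25 kg, its cross pin lying in the fixture's open-topped cradle. Origin at mid pin, 55 mm above the bench; axes parallel to the fixture's at the start. At rest it slopes up 0.22 rad to the long end, as the flap weighs on the rounded short end (87 mm from the pin). The long end reaches 191 mm from the pin, its top about 101 mm above the bench.
- lever_pad (a point): Middle of the upper face of the widened end (46 mm along, 42 mm across) of the lever's long arm, 168 mm from the pin; at rest 96 mm above the bench. Pressing it down takes 2 to 6 N. Fully down the pad's outer edge meets the bench and this point is about 15 mm above it; moving on an arc about the pin, it shifts less than 8 mm sideways.
- lever_pin (a point): Middle of the lever's cross pin (10 mm thick, 70 mm long across the lever), 55 mm above the bench while it sits in its cradle.
- flap_edge (a point): Middle of the top front edge of the flap, a plain dark steel plate 130 x 170 x 12 mm with two ribs on top, about 1.5 kg (varies), whose front edge overhangs the scrap box by 32 mm over the lever's short end; about 54 mm high when shut.
- flap (a joint): Flap angle, rad: 0 shut (level), grows as its front edge rises; the hinge lies at its edge away from the lever. The lever pressed fully down on the bench raises it to about 0.33. It falls shut when the lever is released.
- stop_pivot (a point): Top centre of the vertical pivot of the swing stop, 60 mm above the bench; it stands 165 mm from the fixture's origin towards the long end and 75 mm to the side (fixture x -165, y +75 mm).
- stop_tail (a point): Free end of the stop bar, mid thickness, top edge, 60 mm above the bench. The bar is straight steel, 16 mm thick, on edge from 18 to 60 mm above the bench, 160 mm from pivot to this end. It starts across under the lever's long end and sticks out 85 mm past the lever's middle line on the side away from the pivot; push it there, on the face towards the flap.
- stop (a joint): Stop bar angle, rad: 0 square across under the lever, growing to 1.5 as the free end swings clockwise (seen from above), away from the flap and past the lever's long end. Starts at 0 to 0.2; clear of the lever beyond about 0.6; light friction (under 1 N at the free end), stays where left. Under the lever it stops it after about a third of its stroke.
- padlock: Bystander: brass padlock standing upright, 42 x 22 mm, 64 mm high with its shackle; origin under its centre.
- tin: Bystander: open aluminium tin, 66 mm across, 60 mm high; origin under its centre.
- plug: Bystander: upright brass lock plug, 28 mm across, 45 mm high; origin under its centre.
- driver: Bystander: screwdriver lying on the bench, 170 mm long, about 30 mm thick at most; origin on the bench beneath it.

How it is judged (in metres and radians):
On the way, in this order (a step that is already met when the one before it is completed fails the run):
1. the stop bar is swung out from under the lever, clear of it (at least 0.62 rad), with the flap still down (value of joint stop above 0.62 rad and value of joint flap below 0.08 rad), for 0.2 s.
2. the lever raises the flap (value of joint flap above 0.27 rad and contact force between the fingers and lever above 0.5 N), for 0.3 s.
At the end, for the whole second after the job is handed in: Flap held at 0.27 rad or more by the lever, fingers pressing the lever (over 0.5 N) and not touching the flap, stop bar at 0.62 rad or more, lever pin seated within 6 mm, each bystander within 20 mm of its start (all of step 2 and value of joint stop above 0.62 rad and contact force between lever and flap above 0.5 N and z of lever_pin in the frame of rig below 0.061 m and contact force between each of the arm, the fingers and flap below 0.3 N and distance of each of padlock, tin, plug, driver from where it was at the start of the episode below 0.02 m); the arm keeps its last pose, push and grip.
It fails at once if the lever is lifted out of its cradle (pin more than 8 mm above its seat) (z of lever_pin in the frame of rig above 0.063 m).
It fails at once if the robot touches the flap (contact force between any of the fingers, the arm and flap above 1 N).
It fails at once if a bystander is moved more than 20 mm, or lifted (distance of any of padlock, tin, plug, driver from where it was at the start of the episode above 0.02 m).
It also fails if it takes over 45 s, if anything falls off the work surface, if the arm or the gripper's body presses on something with over 40 N, if the wrist force passes 120 N, or if a joint passes its speed limit or range.

## Working session

There is one attempt and no reset: what is moved stays moved. The work goes in short steps, Python scripts to look and compute and a shell command to move; the robot and the scene stay as the last step left them, time stands still between calls to the robot, and variables do not carry over. Pictures are saved under pics/ and viewed, and the job is handed in when it is done.

```bash
ls; mkdir -p pics
python3 - <<'E'
from bench import bot,cams,ticket
import cv2,numpy as np
np.set_printoptions(precision=2,suppress=True)
o=bot.get_obs();print({k:o[k] for k in('t','position','ee_rot','force','opening')})
for n in('scene','top'):
    p,d=cams.camera(n);cv2.imwrite(f'pics/{n}0.png',p[:,:,::-1]);np.savez(f'{n}0.npz',p=p,d=d)
    print(n,cams.camera_info(n))
E
```

```text
pics
{'t': 0.0, 'position': array([173.74, 521.28, 215.31]), 'ee_rot': array([-179.87,   -0.01,  161.56]), 'force': array([-0.41, -0.03,  0.11]), 'opening': 93.9479701520271}
scene {'mtx': array([[373.58,   0.  , 260.76],
       [  0.  , 373.58, 190.47],
       [  0.  ,   0.  ,   1.  ]]), 'R': array([[ 0.84,  0.55, -0.02],
       [ 0.35, -0.56, -0.75],
       [-0.42,  0.62, -0.66]]), 't': array([-451.55, -161.72, 1044.09])}
top {'mtx': array([[354.6 ,   0.  , 254.89],
       [  0.  , 354.6 , 187.79],
       [  0.  ,   0.  ,   1.  ]]), 'R': array([[ 0.02, -1.  , -0.03],
       [-0.98, -0.02, -0.18],
       [ 0.18,  0.04, -0.98]]), 't': array([-65.51, 599.89, 729.96])}
```

View pics/scene0.png

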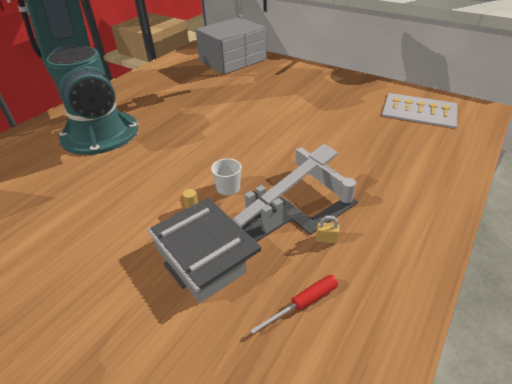

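View pics/top0.png

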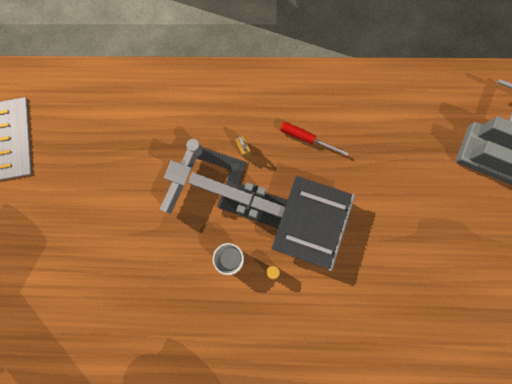

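The scene view shows the rig, with the pad at about (322,155) and the stop pivot at (347,188). In the top view the pad is at about (178,172), the pivot at (193,147), the tail at (167,209), the tin at (229,259), the plug at (273,272) and the padlock at (243,146). Next I'll enlarge the image and measure by casting rays.

```bash
cat > h.py <<'E'
import numpy as np,cv2
from bench import bot,cams,ticket
np.set_printoptions(precision=1,suppress=True)
def ray(n,u,v,z):
    c=cams.camera_info(n);R,t,K=c['R'],c['t'],c['mtx']
    C=-R.T@t; d=R.T@np.linalg.inv(K)@np.array([u,v,1.])
    return C+d*(z-C[2])/d[2]
def proj(n,X):
    c=cams.camera_info(n);x=c['mtx']@(c['R']@np.asarray(X,float)+c['t']);return x[:2]/x[2]
E
python3 - <<'E'
from h import *
p=np.load('top0.npz')['p'];s=p[125:290,140:300]
cv2.imwrite('pics/topc.png',cv2.resize(s,None,fx=3.6,fy=3.6,interpolation=cv2.INTER_CUBIC)[:,:,::-1])
p=np.load('scene0.npz')['p'];s=p[130:260,220:370]
cv2.imwrite('pics/scc.png',cv2.resize(s,None,fx=4,fy=4,interpolation=cv2.INTER_CUBIC)[:,:,::-1])
print(ray('top',193,146.5,60),ray('top',166,209,60),ray('top',178,172,96))
print(ray('scene',347,184,60),ray('scene',322,155,96))
E
```

```text
[691.4  88.4  60. ] [549.3 139.8  60. ] [624.3 109.2  96. ]
[695.3  86.   60. ] [626.5 103.8  96. ]
```

View pics/topc.png

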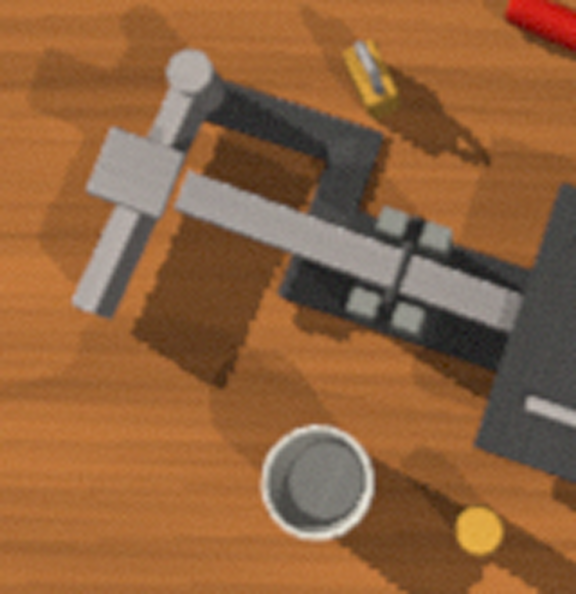

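View pics/scc.png

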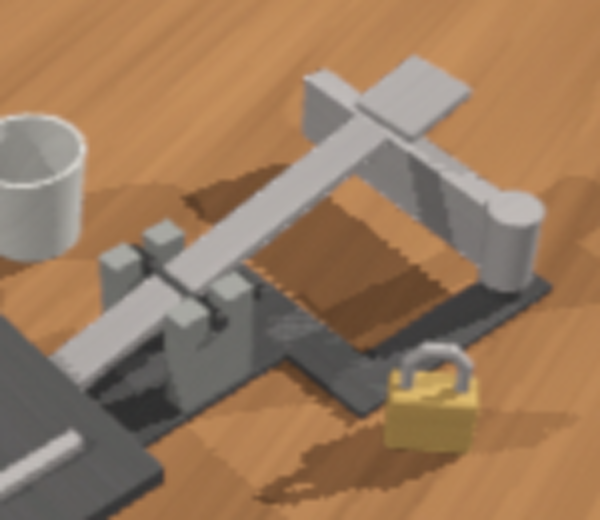

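Run:
```python
from h import *
f=lambda a,b,z:ray('top',140+a/3.6-.35,125+b/3.6-.35,z)
g=lambda a,b,z:ray('scene',220+a/4-.35,130+b/4-.35,z)
P=f(190,72,60);P2=g(515,212,60);T=f(88,304,60);T2=g(314,76,60)
pad=f(136,171,96);pad2=g(414,97,96);pin=f(403,263,60);tin=f(318,482,60);lock=f(370,75,40)
print('piv',P,P2,'tail',T,T2,np.linalg.norm(T-P),'pad',pad,pad2,'pin',pin,'tin',tin,'plug',f(480,530,45),'lock',lock)
ch=[f(*c,66) for c in((393,222),(436,237),(365,300),(408,318))];o=np.mean(ch,0);print('cheekmean',o)
u=(o-(pad+pad2)/2)[:2];print(u,np.linalg.norm(u));u/=np.linalg.norm(u);n=np.array([-u[1],u[0]])
print('ang',np.degrees(np.arctan2(u[1],u[0])))
for nm,X in(('piv',P),('piv2',P2),('tail',T),('tin',tin),('lock',lock),('plug',f(480,530,45))):
    d=X[:2]-o[:2];print(nm,d@u,d@n)
```

```text
piv [695.7  89.9  60. ] [696.   91.5  60. ] tail [549.  143.9  60. ] [549.5 144.2  60. ] 156.38631733323223 pad [623.9 110.4  96. ] [626.8 108.6  96. ] pin [577.8 -46.3  60. ] tin [446.8   0.3  60. ] plug [421.  -95.4  45. ] lock [701.5 -21.2  40. ]
cheekmean [573.2 -45.2  66. ]
[ -52.2 -154.7] 163.26267338583907
ang -108.63727381019046
piv -167.1653543189712 72.93604814999308
piv2 -168.7069866635876 72.67232528072797
tail -171.45644393077959 -83.39138641922719
tin -2.696330623313497 -134.32383281272462
lock -63.72589329071909 113.93800368354498
plug 96.27277565917906 -128.18817453374305
```

```bash
python3 -m creep '-20 -12 0 0;-25 -15 0 0;-25 -15 0 0;-25 -15 0 0;-25 -15 0 0;-25 -15 0 0;-25 -15 0 0;-25 -15 0 0;-25 -15 0 0;-25 -15 0 0' -1 20
```

```text
t: 0.93
position: [360.4, 303.5, 216.0]
ee_rot: [-180.0, -0.0, 161.6]
force: [0.3, 0.7, 0.2]
opening: 30.9
```

```bash
python3 -m creep '-25 -15 0 0;-25 -15 0 0;-25 -15 0 0;-25 -15 0 0;-25 -15 0 0;-25 -15 0 0;-25 -15 0 0;-25 -15 0 0;-20 -10 0 0;0 0 0 0'
cat >> h.py <<'E'
def rig(X):
    u=np.array([-.320,-.948]);n=np.array([.948,-.320]);d=np.asarray(X)[:2]-[573.5,-46]
    return np.array([d@u,d@n,X[2]])
def st():
    o=bot.get_obs();print(o['t'],'rig',rig(o['position']),'rot',o['ee_rot'],'F',o['force'],'op',o['opening'])
E
python3 -c "from h import *;st()"
```

```text
t: 1.77
position: [529.3, 108.7, 215.1]
ee_rot: [-179.9, -0.0, 161.3]
force: [0.6, -0.2, -0.2]
opening: 0.6
1.7667 rig [-132.6  -91.4  215.1] rot [-179.9   -0.   161.3] F [ 0.6 -0.2 -0.2] op 0.5675455605190871
```

```bash
python3 -m creep '-13 -10 0 0;-13 -10 0 0;0 0 25 0;0 0 25 0;0 0 25 0;0 0 25 0;0 0 25 0;0 0 25 0;0 0 20 0;0 0 0 0'
python3 - <<'E'
from h import *
st()
for n in('scene','top'):
    p,d=cams.camera(n)
    s=p[100:260,150:400] if n=='scene' else p[100:290,120:340]
    cv2.imwrite(f'pics/{n}1.png',cv2.resize(s,None,fx=3,fy=3)[:,:,::-1])
E
```

```text
t: 2.6
position: [541.1, 85.4, 40.9]
ee_rot: [-179.8, -0.6, 161.6]
force: [-0.5, -0.4, -0.3]
opening: 0.5
2.6 rig [-114.2  -72.7   40.9] rot [-179.8   -0.6  161.6] F [-0.5 -0.4 -0.3] op 0.529072792800841
```

View pics/scene1.png

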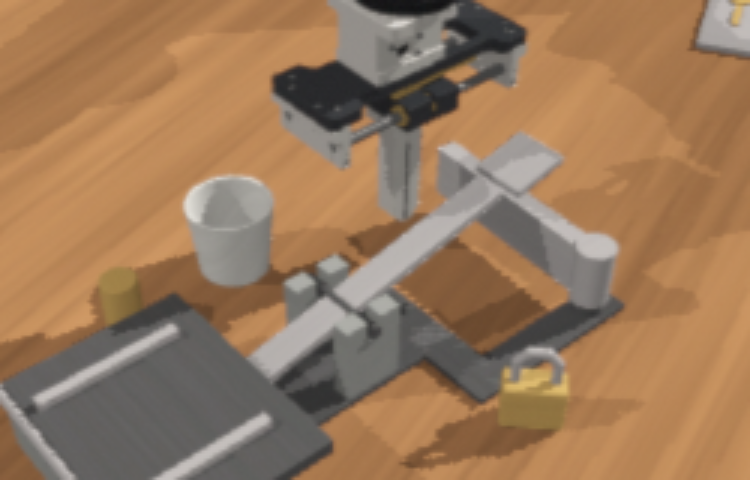

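View pics/top1.png

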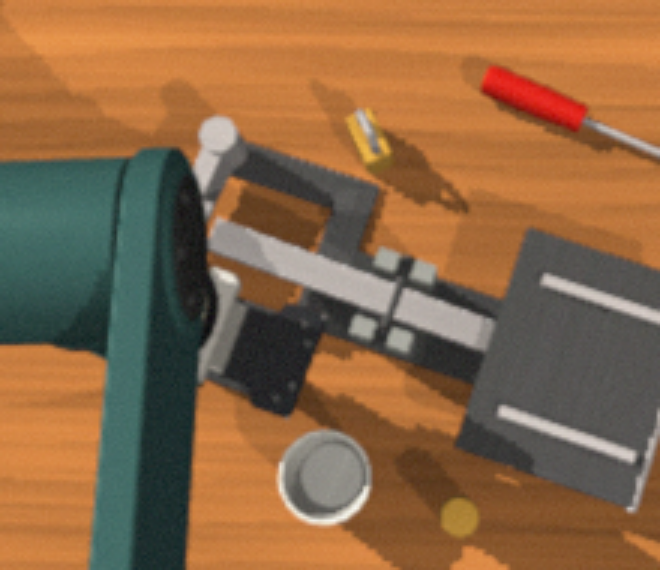

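The finger stands on the flap side of the bar, near scene crop pixel (400,210), clear of the lever. Next I'll push along an arc.

```bash
python3 -m creep '-2 8 0 0;-2 8 0 0;-2 8 0 0;0 8 0 0;0 8 0 0;0 8 0 0;0 8 0 0;0 8 0 0;-1 8 0 0;-2 8 0 0'; python3 -c "from h import *;st()"
```

```text
t: 3.53
position: [579.7, 158.6, 46.3]
ee_rot: [-180.0, -0.0, 161.6]
force: [-0.5, -1.3, 0.3]
opening: 0.7
3.5333 rig [-195.9  -59.6   46.3] rot [-180.    -0.   161.6] F [-0.5 -1.3  0.3] op 0.7136488828230522
```

```bash
python3 -m creep '-1 8 0 0;-2 8 0 0;-2 8 0 0;-3 8 0 0;-4 8 0 0;-5 8 0 0;-5 8 0 0;-5 7 0 0;-5 7 0 0;0 0 0 0'; python3 -c "
from h import *
st()
for n in('scene','top'):
    p,d=cams.camera(n)
    s=p[100:260,150:400] if n=='scene' else p[100:290,120:340]
    cv2.imwrite(f'pics/{n}2.png',cv2.resize(s,None,fx=3,fy=3)[:,:,::-1])"
```

```text
t: 4.37
position: [633.6, 215.2, 46.4]
ee_rot: [179.9, 0.0, 161.6]
force: [-0.1, -0.0, 0.2]
opening: 0.7
4.3667 rig [-266.9  -26.6   46.4] rot [179.9   0.  161.6] F [-0.1 -0.   0.2] op 0.7272943737368616
```

View pics/scene2.png

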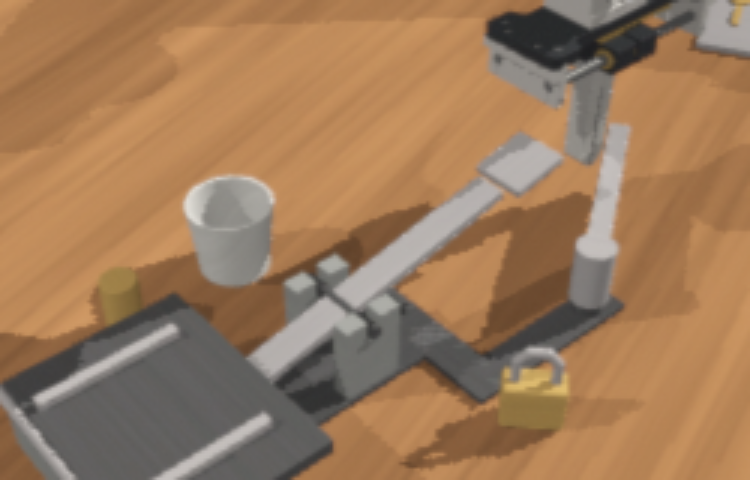

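View pics/top2.png

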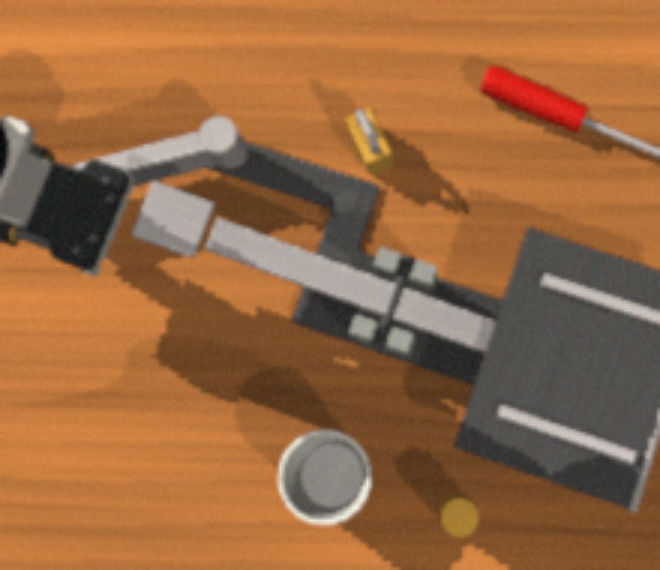

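The bar is well clear, at about 1 rad: it runs from (220,135) to (80,165) in the top crop, beyond the pad at (175,217). The finger now goes up and over the pad.

```bash
python3 -m creep '0 -3 -20 0;0 -2 -25 0;0 0 -25 0;0 0 -20 0;-4 -14 0 0;-5 -20 0 0;-6 -20 0 0;-6 -20 0 0;-5 -18 0 0;0 0 0 0'; python3 -c "from h import *;st()"
```

```text
t: 5.3
position: [625.2, 109.2, 134.9]
ee_rot: [-179.8, -0.1, 161.3]
force: [-1.1, 0.5, -0.3]
opening: 0.6
5.3 rig [-163.7   -0.7  134.9] rot [-179.8   -0.1  161.3] F [-1.1  0.5 -0.3] op 0.5862490016500952
```

```bash
python3 -m creep '0 0 0 0;0 0 0 0;0 0 4 0;0 0 4 0;0 0 4 0;0 0 4 0;0 0 4 0;0 0 4 0;0 0 0 0;0 0 0 0'; python3 -c "
from h import *
st()
for n in('scene','top'):
    p,d=cams.camera(n)
    s=p[100:260,150:400] if n=='scene' else p[100:290,120:340]
    cv2.imwrite(f'pics/{n}3.png',cv2.resize(s,None,fx=3,fy=3)[:,:,::-1])"
```

```text
t: 6.13
position: [625.9, 113.9, 111.9]
ee_rot: [-180.0, -0.0, 161.6]
force: [0.3, 0.1, -0.5]
opening: 0.5
6.1333 rig [-168.3   -1.5  111.9] rot [-180.    -0.   161.6] F [ 0.3  0.1 -0.5] op 0.5261646323628346
```

View pics/scene3.png

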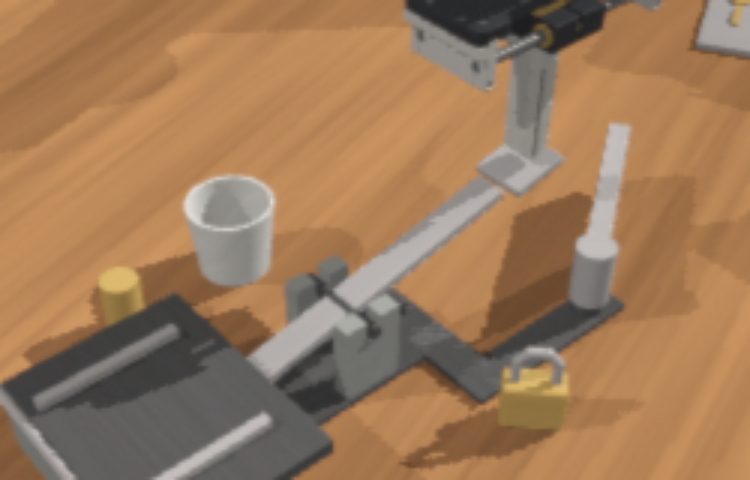

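The finger is centred just above the pad at (530,160), and the bar is clear. Now to press.

```bash
python3 -m creep '0 0 5 0;0 0 6 0;0 0 6 0;0 0 6 0;0 0 6 0;0 0 6 0;0 0 6 0;0 0 6 0;0 0 6 0;0 0 6 0'; python3 -c "from h import *;st()"
```

```text
t: 7.07
position: [627.6, 115.0, 54.7]
ee_rot: [179.8, 0.2, 161.6]
force: [1.2, 2.8, 5.8]
opening: 0.4
7.0667 rig [-170.    -0.3   54.7] rot [179.8   0.2 161.6] F [1.2 2.8 5.8] op 0.4420534446496052
```

```bash
python3 -m creep '0 0 5 0;0 0 5 0;0 0 5 0;0 0 4 0;0 0 3 0;0 0 2 0;0 0 2 0;0 0 1 0;0 0 0 0;0 0 0 0'; python3 -c "
from h import *
st()
for n in('scene','top'):
    p,d=cams.camera(n)
    s=p[100:260,150:400] if n=='scene' else p[100:290,120:340]
    cv2.imwrite(f'pics/{n}4.png',cv2.resize(s,None,fx=3,fy=3)[:,:,::-1])"
```

```text
t: 7.9
position: [626.5, 112.1, 27.1]
ee_rot: [-179.9, 0.1, 161.5]
force: [-0.4, -1.6, 6.0]
opening: 0.4
7.9 rig [-166.8   -0.3   27.1] rot [-179.9    0.1  161.5] F [-0.4 -1.6  6. ] op 0.38384320688256474
```

View pics/scene4.png

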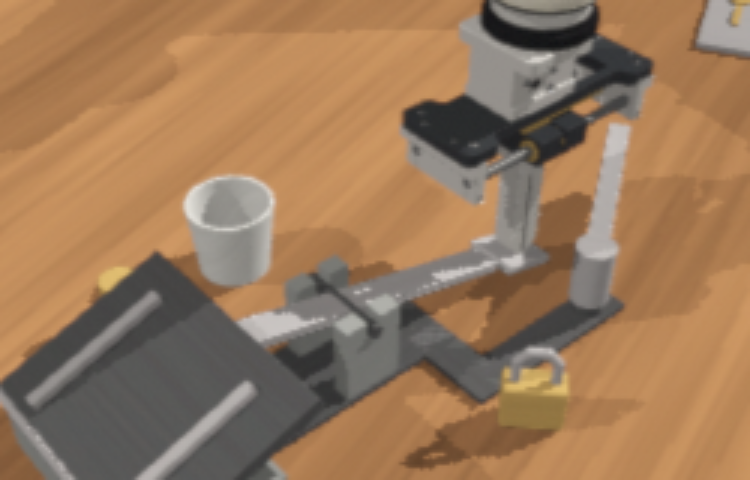

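The flap is up and the lever nearly level with the bench. I'll ease down until the force rises, which marks contact with the bench.

```bash
python3 -m creep '0 0 1 0;0 0 0 0;0 0 1 0;0 0 0 0;0 0 1 0;0 0 0 0;0 0 0 0;0 0 0 0;0 0 0 0;0 0 0 0'; python3 -c "from h import *;st()"
```

```text
t: 8.83
position: [626.6, 111.9, 25.2]
ee_rot: [-179.8, 0.1, 161.5]
force: [-2.1, -1.9, 8.8]
opening: 0.8
8.8333 rig [-166.7   -0.2   25.2] rot [-179.8    0.1  161.5] F [-2.1 -1.9  8.8] op 0.7821854762495231
```

```bash
python3 -m creep '0 0 1 0;0 0 0 0;0 0 1 0;0 0 0 0;0 0 0 0;0 0 0 0;0 0 0 0;0 0 0 0;0 0 0 0;0 0 0 0'; python3 -c "
from h import *
st()
for n in('scene','top'):
    p,d=cams.camera(n)
    s=p[100:260,150:400] if n=='scene' else p[100:290,120:340]
    cv2.imwrite(f'pics/{n}5.png',cv2.resize(s,None,fx=3,fy=3)[:,:,::-1]);np.savez(n+'5.npz',p=p,d=d)
# flap tilt from top depth
c=cams.camera_info('top');d=np.load('top5.npz')['d'];p=np.load('top5.npz')['p'].astype(int)
v,u=np.mgrid[170:275,260:360];Z=d[170:275,260:360]
X=np.linalg.inv(c['mtx'])@np.stack([u*Z,v*Z,Z]).reshape(3,-1);X=(c['R'].T@(X-c['t'][:,None])).T
r=np.array([rig(x) for x in X]);q=p[170:275,260:360].reshape(-1,3)
m=(q.max(1)<90)&(np.ptp(q,axis=1)<15)&(r[:,2]>58)&(r[:,2]<140)&(abs(r[:,1])<80)
a=np.polyfit(r[m,0],r[m,2],1);print('flap tilt',-np.arctan(a[0]),m.sum())"
```

```text
t: 9.67
position: [626.7, 111.9, 25.0]
ee_rot: [-179.9, 0.2, 161.5]
force: [-4.8, -2.9, 15.1]
opening: 0.4
9.6667 rig [-166.7   -0.1   25. ] rot [-179.9    0.2  161.5] F [-4.8 -2.9 15.1] op 0.4138228700003718
flap tilt 0.3273581900676446 3593
```

View pics/scene5.png

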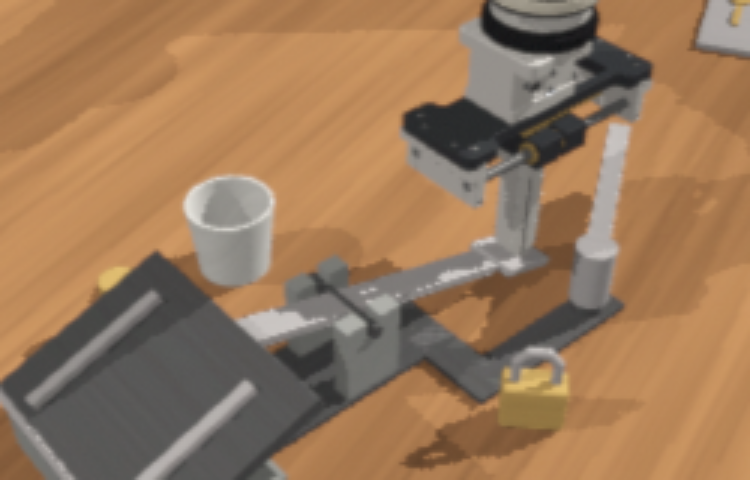

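View pics/top5.png

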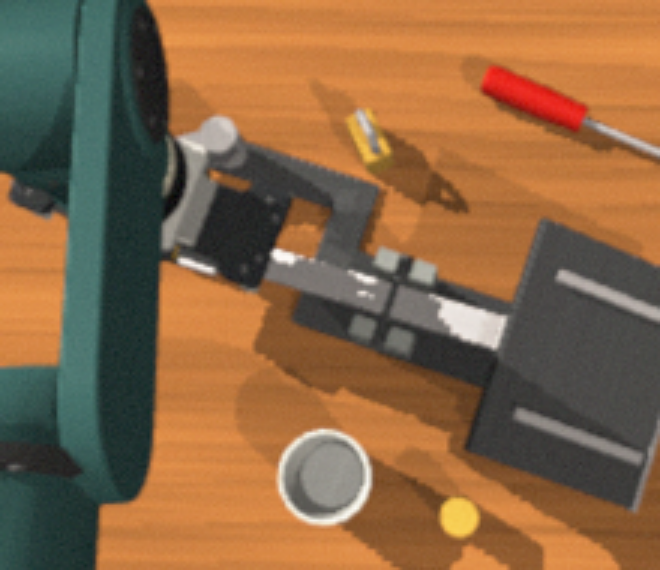

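The flap tilt measures 0.327 rad. The lever is on the bench, with the press force up to 15 N and no further travel. The bar is clear, the pin is seated and the bystanders haven't moved, so I'll hand the job in.

```bash
python3 -c "
from h import *
ticket.job_done();st()"
```

```text
the job is handed in; nothing more can be done
the job is handed in; nothing more can be done
```

The job is handed in, with the finger still holding the lever down and the flap raised. I swung the stop bar aside with the closed fingertips, then came over the pad and pressed it down to the bench.

My last checks, just before handing in at about 9.7 s:
- **Flap:** 0.327 rad, from a line fitted to the top camera's depth. It needs at least 0.27.
- **Press:** about 15 N upward on the tool, with almost no further travel, so the lever is down on the bench.
- **Stop bar:** about 1 rad, judged by eye in the top view after the push, and still clear of the lever in the last pictures. It needs at least 0.62.
- **Pin and bystanders:** the pin looked seated in its cradle. The padlock, tin, plug and screwdriver looked unmoved, though I judged these by eye and didn't measure them again.

None of these checks failed or disagreed. I tried to read the state once more after the hand-in, but it was refused, so I have no reading from the final second.

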